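Read the laser-marked code with the hand-held contact reader and dock the reader

ROBOT

A 6-joint arm with a two-finger parallel gripper is mounted at the origin on the work surface. World frame = base frame: x ahead of the robot, y to its left, z up, the work surface at z = 0. Lengths are in mm, angles in rad, forces in N, time in s.
With the tool pointing down it reaches from about 275 to 1000 mm from the base axis. Payload 8.4 kg.
Tool frame: the origin (TCP) lies between the finger pads; the fingertips stand 17 mm ahead of it and the grasp point (between the pads) lies 2 mm behind it; z points along the fingers, y is the line along which they close (so a half turn about z gives the same grasp; the last joint's range is limited). The gripper opens to 85 mm and grips with 20 to 120 N. Pads are 22 mm wide; open, the fingers measure 114 mm over their backs; the gripper's body (76 mm by 85 mm) begins 54 mm behind the grasp point. The pads swing forward as they close: fully open they stand 13 mm farther back than shut.
Start: joints at [1.123, 0.353, 1.633, -0, 1.155, -0.002], TCP at [269.486, 563.919, 248.281] pointing down, gripper open.
Joint ranges: [-2.63, 2.63], [-0.92, 2.1], [0.06, 2.66], [-1.3, 4.44], [0, 2.69], [-3.02, 3.02]. Speed limits (rad/s): [2.22, 2.22, 2.79, 3.14, 3.14, 3.14].

INTERFACE

Orientations are given as [roll, pitch, yaw] about the fixed x, y, z axes, in that order (R = Rz(yaw) Ry(pitch) Rx(roll)).
In Python, from rig import sense, grab_frame, sign_off gives the robot as it stands. The module is installed in compiled form; this text tells all that it offers.
- The arm moves only by the tool send_rows, never from a script. Its argument "moves" is a list that holds one entry, the list of rows, each a list of 7 numbers: the shift along the world's x, y, z in m, then the turn, a rotation vector about the world's x, y, z in rad, then the opening, from -1 (shut) to 1 (fully open). In form: [[[dx, dy, dz, rx, ry, rz, jaw], ...]]. A call has 1 to 10 rows; each row shifts and turns the commanded pose from where the row before left it; what a row does not reach is not made up. A row lasts 1/10 s, in which the tool goes at most 50 mm and 8.59 degrees, less where a joint would pass 70% of its speed; a pose out of reach is approached as far as the arm can. A call with a gripper value outside its range is refused whole. The fingers move at their own pace and stop on an object; "grip_force" is the grip in N (left out, the last holds). Time passes only in rows, so rows that do not move let the fingers close. It gives the time, the measured TCP pose, the force, the opening and the grip force at its end, in the units of the state.
- sense(): the state, without advancing time (a new reading comes with each control period).
- grab_frame(name): name is "side" or "top" or "wrist"; returns a dict with "img" (400x640x3 uint8, red, green, blue), "mtx" (3x3 intrinsics, pixels), "rvec" (rotation vector, rad) and "tvec" (3), from world to camera coordinates, as OpenCV has them; the wrist camera has in their place "T_tool_cam" (4x4, takes a point from camera to tool coordinates, whose origin is the TCP and whose axes are the flange's). Camera axes: x right, y down, z forward; pixel columns grow to the right and rows downward; lengths in mm; the calibration is good to about 2 mm. A picture is of the moment at which its call begins: read the wrist's pose just before it. There is no depth.
- sign_off(): hands the job in; it is judged then, once.
The state is a dict: "clock": time; "qpos": joint angles; "qvel": joint speeds; "joint_efforts": joint torques, N m; "eef_pos": TCP position; "tcp_rot": TCP orientation; "contact_force": force on the tool from outside, world axes, zero at the start; "wrist_torque": the same for the moment, N m; "opening": opening from 0.0 (shut) to 1.0 (fully open); "grasp_force": force on a finger pad.
Only numpy, scipy, OpenCV 4.12 (cv2) and the standard library are available. Lean on these libraries where they do the work, as an engineer would, in place of code of your own. Each camera call takes 0.05 s, during which the arm holds its last target. There are 200 camera calls.

TASK

The hand-held code reader has been left in the blue tray: lift it out and press its sprung hood, centred and square, on the dark square code lasered on the face of the adapter in the tilted holder, gently, until the hood has sunk about half its travel (the loosely plugged adapter slides back in its socket first), and hold it still there for at least a second. Then lay the reader gently in its charging cradle, hood out over the open end and tail to the contact wall, and let go of it. Do not touch the blank adapter or its holder with the reader, do not drop the reader or ram the part, and leave the loose adapters where they stand.

Things in the scene. Friction and masses are not known exactly. Their poses are not given: they have to be found in the camera images.
- reader: code reader, a dark straight wand with yellow bumpers, 0.15 to 0.29 kg: bar 130 x 36 (y) x 36 mm (z), from x = -75 to +55 mm, then a 33 mm collar and the pale hood, rim at x = +100 mm. Lies screen up on the tray's floor. Origin: on the underside, at the balance point, the best place to grip. +x = aiming axis, towards the hood, 18 mm above the underside; z out of the screen
- hood_rim (a point): centre of the hood's round rubber rim (35 mm outside, 27 mm clear opening), the point to bring onto the code; it slides in with the hood. Axes as the reader's: +x is the aiming direction
- hood (a joint): how far the sprung hood is pushed back into the reader, in m: 0 out (rest), 0.006 at the stop. It takes 2 N to start and 1 N more per mm: 5 N at half travel (0.003), 8 N at the stop, beyond which it is rigid. A read needs 0.002 to 0.005
- code (a point): centre of the dark 12 mm square code on the flat, round white face (60 mm across) of the marked adapter, 6.4 mm off the face's centre; the face also bears an arc of short dark dashes. +x axis = outward normal of the face: 26 to 40 degrees above level and within 20 degrees of away from the robot. It moves back with the adapter when that is pushed home
- holder: holder of the marked adapter, fixed: steel base 84 x 78 mm, two blue cheeks 86 mm high, between them on a stiff pivot 70 mm up a black socket. The adapter's pins are not fully in: pressed with about 2.5 N it slides back a further 2 to 12 mm, then stops rigidly. Origin: underside, below the pivot; +x = the side that the face looks to, z up
- blank_holder: bystander: the same holder with an adapter whose face is blank (no code); it stands beside the other, either left or right of it. Same origin and axes
- tray: blue open tray, 300 (x) x 240 (y) x 45 mm high, walls and floor 5 mm, fixed; origin at the centre of its underside. The reader lies in it, roughly along its length, hood towards the robot
- cradle: charging cradle, fixed: black base 160 x 64 x 14 mm; two grey saddles 20 mm long around x = -45 and +55 mm, cheeks 41 mm apart, straight to 32 mm height, flared to 45 mm; open for fingers between them. Contact wall, 48 mm high, at x = +82 mm. Origin: underside, midway for the docked reader; -x = open end, where the hood sticks out, roughly towards the robot; z up
- cradle_seat (a point): where the reader's origin lies when the reader is docked: on the cradle's floor, 14 mm above the bed, axes as the cradle's; docked, the reader's +x points along the cradle's -x, screen up
- adapter_a: bystander: loose white travel adapter standing on the bed, a drum 60 mm across and 38 mm high with three 17 mm brass pins upward; origin at the centre of its underside, z up
- adapter_b: bystander: loose white travel adapter standing on the bed, a drum 60 mm across and 38 mm high with three 17 mm brass pins upward; origin at the centre of its underside, z up
Mind the look-alikes: they are no part of the job. What is meant by the reader is not orange, and is the smaller of those in its own colour.

How it is judged (in metres and radians):
On the way, in this order (a step that is already met when the one before it is completed fails the run):
1. the reader is lifted clear of the tray (its underside above 70 mm), held in the fingers (height (world z) of reader above 0.07 m and contact force between the fingers and reader above 1 N), for 0.1 s.
2. the held reader is pressed on the code, still for 1 s: hood 2 to 5 mm in, rim within 5 mm of the code's centre, aim within 7 degrees of the normal, slower than 15 mm/s and 0.1 rad/s (value of joint hood between 0.002 and 0.005 m and distance between hood_rim and code below 0.005 m and angle between the x axis of reader and the x axis of code, either way round below 0.12 rad and linear speed of reader below 0.015 m/s and angular speed of reader below 0.1 rad/s and contact force between the fingers and reader above 1 N), for 1 s.
At the end, for the whole second after the job is handed in: the reader lies at rest in the charging cradle: its origin within 10 mm of the cradle's seat, along the cradle within 0.1 rad, hood over the open end, level within 0.1 rad (distance between reader and cradle_seat below 0.01 m and angle between the x axis of reader and the x axis of cradle, either way round below 0.1 rad and x of hood_rim in the frame of cradle below -0.05 m and angle between reader's own z axis and vertical below 0.1 rad and linear speed of reader below 0.01 m/s); the robot touches nothing.
It fails at once if the reader presses on the marked adapter or its holder with more than 20 N (contact force between reader and holder above 20 N).
It fails at once if the reader touches the blank adapter or its holder (contact force between reader and blank_holder above 1 N).
It fails at once if the reader is dropped or thrown: it moves faster than 0.45 m/s with no finger on it (a fall of about 10 mm) (linear speed of reader above 0.45 m/s and contact force between the fingers and reader below 0.05 N).
It fails at once if a loose adapter is shifted by more than 20 mm or knocked over (distance of any of adapter_a, adapter_b from where it was at the start of the episode above 0.02 m or angle between any of adapter_a, adapter_b's own z axis and vertical above 0.5 rad).
It also fails if it takes over 51 s, if anything falls off the work surface, if the arm or the gripper's body presses on something with over 40 N, if the wrist force passes 120 N, or if a joint passes its speed limit or range.

## Working session

There is one attempt and no reset: what is moved stays moved. The work goes in short steps, Python scripts to look and compute and a tool call to move; the robot and the scene stay as the last step left them, time stands still between calls to the robot, and variables do not carry over. Pictures are saved under pics/ and viewed, at most 10 in all, crops included, and the job is handed in when it is done.

Besides the shell and the picture viewer there is one more tool, called by a JSON object that holds its "api" and its "payload", one argument or row to a line. send_rows: Moves the arm, as the interface text tells. Its arguments: {"type":"object","properties":{"moves":{"type":"array"},"grip_force":{"type":"number"}},"required":["moves"]}

```bash
mkdir -p pics; cat > h.py <<'E'
import numpy as np, cv2, pickle
from scipy.spatial.transform import Rotation as Ro
from rig import sense, grab_frame, sign_off
def cap(n,tag=None):
    s=sense(); f=grab_frame(n)
    if 'T_tool_cam' in f:
        W=np.eye(4); W[:3,:3]=Ro.from_euler('xyz',s['tcp_rot']).as_matrix(); W[:3,3]=s['eef_pos']
        C=W@np.array(f['T_tool_cam'])
    else:
        R=cv2.Rodrigues(np.array(f['rvec'],float))[0]; C=np.eye(4); C[:3,:3]=R.T; C[:3,3]=-R.T@np.array(f['tvec'],float).ravel()
    f['C']=C; tag=tag or n
    cv2.imwrite(f'pics/{tag}.png',f['img'][:,:,::-1]); pickle.dump(f,open(f'pics/{tag}.pkl','wb')); return f
def load(t): return pickle.load(open(f'pics/{t}.pkl','rb'))
def ray(f,u,v):
    K=np.array(f['mtx']); d=f['C'][:3,:3]@np.linalg.solve(K,[u,v,1.]); return f['C'][:3,3],d/np.linalg.norm(d)
def onz(f,u,v,z):
    o,d=ray(f,u,v); return o+d*(z-o[2])/d[2]
def proj(f,P):
    p=(np.atleast_2d(P)-f['C'][:3,3])@f['C'][:3,:3]; q=p@np.array(f['mtx']).T; return q[:,:2]/q[:,2:]
def tri(fs,uvs):
    A=np.zeros((3,3));b=np.zeros(3);L=[]
    for f,(u,v) in zip(fs,uvs):
        o,d=ray(f,u,v); M=np.eye(3)-np.outer(d,d);A+=M;b+=M@o;L.append((M,o))
    x=np.linalg.solve(A,b); return x,[np.linalg.norm(M@(x-o)) for M,o in L]
E
python3 - <<'E'
from h import *
s=sense();print(s)
for n in('side','top','wrist'):
    f=cap(n);print(n,np.round(f['C'],2).tolist(),np.array(f['mtx']).tolist())
cv2.imwrite('pics/st.png',cv2.resize(np.vstack([load('side')['img'],load('top')['img']])[:,:,::-1],None,fx=.75,fy=.75))
E
```

```text
{'clock': 0.0, 'qpos': array([ 1.12262683e+00,  3.53636905e-01,  1.63413206e+00,  4.22178260e-06,
        1.15523064e+00, -2.42553757e-03]), 'qvel': array([ 0.00034312, -0.00094776, -0.00032214, -0.00012983, -0.00116885,
       -0.001228  ]), 'joint_efforts': array([ 7.13253685e-04, -6.05248690e+01, -3.42073131e+01, -3.39630412e-05,
        9.56898060e-03,  2.37717319e-05]), 'eef_pos': array([269.26937833, 563.50970876, 247.56958839]), 'tcp_rot': array([-3.14018571e+00, -7.27265784e-06,  2.69584698e+00]), 'contact_force': array([-0.45548134,  0.15907553,  0.34227073]), 'wrist_torque': array([0.02537699, 0.0146779 , 0.02171974]), 'grasp_force': 0.0, 'opening': 0.9969127528501367}
side [[0.95, -0.23, 0.19, 340.85], [-0.3, -0.69, 0.66, -682.23], [-0.02, -0.68, -0.73, 878.02], [0.0, 0.0, 0.0, 1.0]] [[393.48868272777815, 0.0, 321.03856346293946], [0.0, 393.48868272777815, 190.76016226969807], [0.0, 0.0, 1.0]]
top [[-0.02, -0.99, 0.12, 412.14], [-1.0, 0.02, -0.0, 33.22], [-0.0, -0.12, -0.99, 1227.18], [0.0, 0.0, 0.0, 1.0]] [[429.84189710273546, 0.0, 325.9987999141573], [0.0, 429.84189710273546, 199.70706744884768], [0.0, 0.0, 1.0]]
wrist [[0.43, 0.87, 0.24, 209.14], [0.9, -0.42, -0.11, 592.05], [-0.0, 0.26, -0.96, 371.15], [0.0, 0.0, 0.0, 1.0]] [[282.7051152844883, 0.0, 320.5790048098461], [0.0, 282.7051152844883, 199.08993752780088], [0.0, 0.0, 1.0]]
```

View pics/top.png

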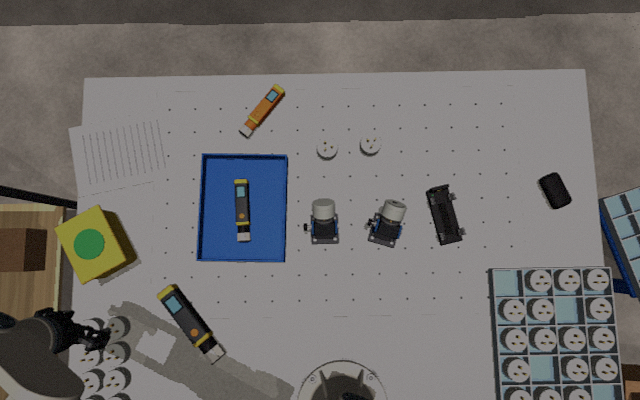

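View pics/side.png

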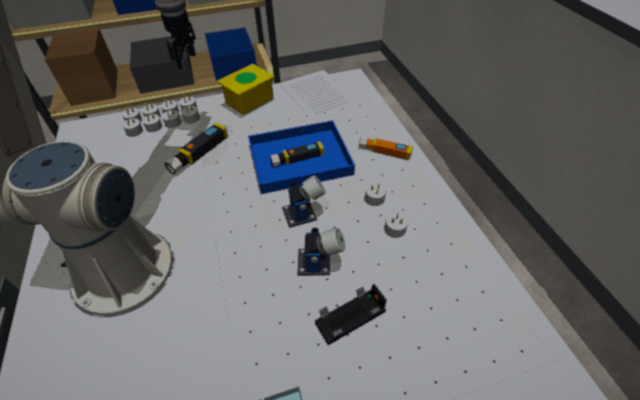

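The top view shows these candidates for the reader:
- a small dark wand in the blue tray, top (242,210)
- a larger dark wand on the bed, top (190,322)
- an orange wand, top (262,110)

I choose the tray one: it is dark, the smaller of the two, and in the tray. The holders are at top (322,220) and (388,222), the cradle at (445,215), and the loose adapters at (327,148) and (370,145).

```bash
python3 - <<'E'
from h import *
t=load('top')
for n,p,z in [('reader',(242,210),41),('tail',(241,181),41),('hoodtip',(243,241),23),('big',(190,322),40),('h1',(323,208),85),('h2',(393,208),85),('h1base',(323,240),4),('h2base',(383,240),4),('crad',(445,215),14),('a',(327,148),38),('b',(370,145),38),('trayTL',(203,155),45),('trayTR',(287,155),45),('trayBL',(198,261),45),('trayBR',(286,262),45)]:
    print(n,np.round(onz(t,*p,z)))
i=t['img'];s=load('side')['img']
a=cv2.resize(i[140:260,190:310],None,fx=3,fy=3);b=cv2.resize(s[165:285,270:390],None,fx=3,fy=3)
cv2.imwrite('pics/c1.png',np.hstack([a,b])[:,:,::-1])
E
```

```text
reader [537. 264.  41.]
tail [618. 268.  41.]
hoodtip [451. 264.  23.]
big [237. 402.  40.]
h1 [534.  39.  85.]
h2 [ 530. -148.   85.]
h1base [451.  41.   4.]
h2base [ 448. -129.    4.]
crad [ 515. -305.   14.]
a [709.  26.  38.]
b [716. -96.  38.]
trayTL [693. 374.  45.]
trayTR [689. 138.  45.]
trayBL [399. 382.  45.]
trayBR [392. 143.  45.]
```

View pics/c1.png

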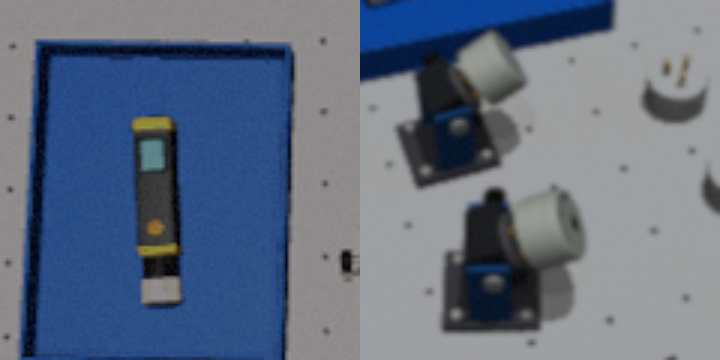

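The tray wand matches: dark, yellow bumpers at (155,125) and (158,250), pale hood at (160,290) pointing to the robot. In the right-hand holder a dark mark shows on the face at (575,225). I'll move over beside the faces and look with the wrist camera.

{"api": "send_rows", "payload": {
  "moves": [
    [[0.019, -0.0305, -0.001, 0, 0, -0.1345, 1], [0.019, -0.0305, -0.001, 0, 0, -0.1345, 1], [0.019, -0.0305, -0.001, 0, 0, -0.1345, 1], [0.019, -0.0305, -0.001, 0, 0, -0.1345, 1], [0.019, -0.0305, -0.001, 0, 0, -0.1345, 1], [0.019, -0.0305, -0.001, 0, 0, -0.1345, 1], [0.019, -0.0305, -0.001, 0, 0, -0.1345, 1], [0.019, -0.0305, -0.001, 0, 0, -0.1345, 1], [0.019, -0.0305, -0.001, 0, 0, -0.1345, 1], [0.019, -0.0305, -0.001, 0, 0, -0.1345, 1]]
  ]
}}

```text
clock: 1.15
eef_pos: [460.0, 257.6, 238.2]
tcp_rot: [-3.142, 0.0, 1.345]
contact_force: [-0.0, -0.1, -0.4]
opening: 1.002
grasp_force: 0.0
```

{"api": "send_rows", "payload": {
  "moves": [
    [[0.019, -0.0305, -0.001, 0, 0, -0.1345, 1], [0.019, -0.0305, -0.001, 0, 0, -0.1345, 1], [0.019, -0.0305, -0.001, 0, 0, -0.1345, 1], [0.019, -0.0305, -0.001, 0, 0, -0.1345, 1], [0.019, -0.0305, -0.001, 0, 0, -0.1345, 1], [0.019, -0.0305, -0.001, 0, 0, -0.1345, 1], [0.019, -0.0305, -0.001, 0, 0, -0.1345, 1], [0.019, -0.0305, -0.001, 0, 0, -0.1345, 1], [0.019, -0.0305, -0.001, 0, 0, -0.1345, 1], [0.019, -0.0305, -0.001, 0, 0, -0.1345, 1]]
  ]
}}

```text
clock: 2.15
eef_pos: [649.9, -47.5, 227.9]
tcp_rot: [-3.142, 0.001, 0.0]
contact_force: [1.0, 0.7, 0.0]
opening: 1.001
grasp_force: 0.0
```

```bash
python3 - <<'E'
from h import *
f=cap('wrist','w1');s=sense();print(s['clock'],s['eef_pos'],s['tcp_rot'],s['qpos']);print(np.round(f['C'],3),np.round(f['T_tool_cam'],3))
E
```

```text
2.2 [652.50571445 -51.75939325 227.87515776] [ 3.13916344e+00 -1.91932443e-03 -9.33997311e-03] [-0.08031194  0.41585263  1.58700368 -0.00252086  1.1366508   1.50088467]
[[-0.00000e+00 -9.65000e-01 -2.62000e-01  7.15784e+02]
 [-1.00000e+00  0.00000e+00  1.00000e-03 -4.76760e+01]
 [-0.00000e+00  2.62000e-01 -9.65000e-01  3.51435e+02]
 [ 0.00000e+00  0.00000e+00  0.00000e+00  1.00000e+00]] [[-1.00000e-03 -9.65000e-01 -2.62000e-01  6.57890e+01]
 [ 1.00000e+00 -0.00000e+00 -1.00000e-03  1.97000e-01]
 [ 0.00000e+00 -2.62000e-01  9.65000e-01 -1.23545e+02]
 [ 0.00000e+00  0.00000e+00  0.00000e+00  1.00000e+00]]
```

View pics/w1.png

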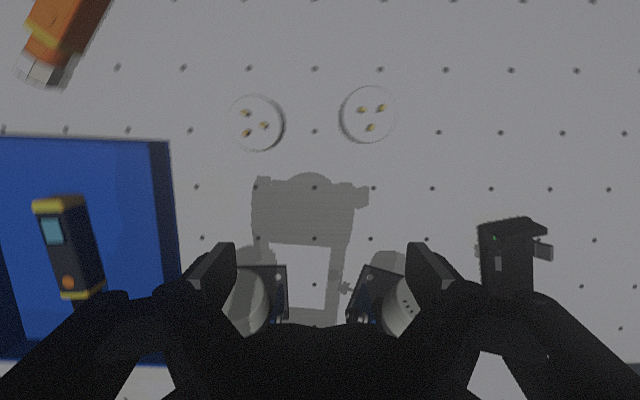

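The right-hand holder (400,300) has the dashes, so it is the marked one. The left face looks blank. I'll tilt the wrist for a clear view of the right face.

{"api": "send_rows", "payload": {
  "moves": [
    [[-0.0155, -0.017, -0.006, 0, 0.1, 0, 1], [-0.0155, -0.017, -0.006, 0, 0.1, 0, 1], [-0.0155, -0.017, -0.006, 0, 0.1, 0, 1], [-0.0155, -0.017, -0.006, 0, 0.1, 0, 1], [-0.0155, -0.017, -0.006, 0, 0.1, 0, 1], [-0.0155, -0.017, -0.006, 0, 0.1, 0, 1], [0, 0, 0, 0, 0, 0, 1], [0, 0, 0, 0, 0, 0, 1], [0, 0, 0, 0, 0, 0, 1]]
  ]
}}

```text
clock: 3.1
eef_pos: [557.1, -147.4, 192.9]
tcp_rot: [-3.137, 0.597, 0.008]
contact_force: [-0.2, -0.7, 0.2]
opening: 0.997
grasp_force: 0.0
```

```bash
python3 - <<'E'
from h import *
f=cap('wrist','w2');s=sense();print(s['clock'],s['eef_pos'],s['tcp_rot'],s['qpos'])
E
```

```text
3.15 [ 557.11742677 -147.35090135  193.18543931] [-3.13763381  0.59674103  0.00774787] [-0.19833426  0.65264879  1.40448864 -0.11191135  1.67134481  1.38836592]
```

View pics/w2.png

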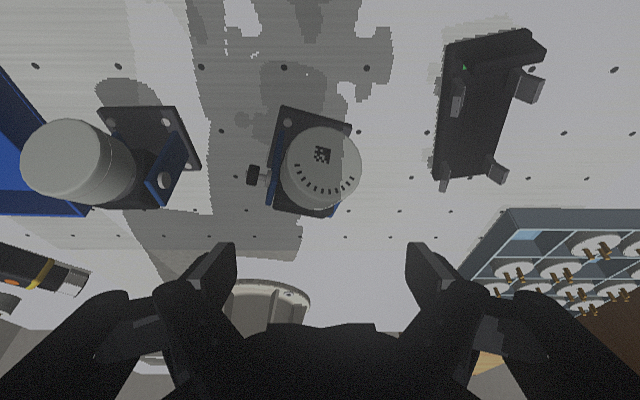

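Code at (323,154) in the face ellipse centred about (322,167). The cradle is at (490,105). I'll take two sidestep views for triangulation.

{"api": "send_rows", "payload": {
  "moves": [
    [[0, 0.04, 0, 0, 0, 0, 1], [0, 0.04, 0, 0, 0, 0, 1], [0, 0, 0, 0, 0, 0, 1], [0, 0, 0, 0, 0, 0, 1], [0, 0, 0, 0, 0, 0, 1]]
  ]
}}

```text
clock: 3.65
eef_pos: [556.7, -68.4, 192.9]
tcp_rot: [-3.138, 0.598, 0.007]
contact_force: [0.2, -0.5, -0.9]
opening: 0.996
grasp_force: 0.0
```

```bash
python3 -c "
from h import *
cap('wrist','w3')"
```

{"api": "send_rows", "payload": {
  "moves": [
    [[0, -0.04, 0, 0, 0, 0, 1], [0, -0.04, 0, 0, 0, 0, 1], [0, -0.04, 0, 0, 0, 0, 1], [0, -0.04, 0, 0, 0, 0, 1], [0, 0, 0, 0, 0, 0, 1], [0, 0, 0, 0, 0, 0, 1], [0, 0, 0, 0, 0, 0, 1]]
  ]
}}

```text
clock: 4.4
eef_pos: [556.3, -227.8, 192.3]
tcp_rot: [-3.137, 0.6, 0.007]
contact_force: [-0.4, 0.7, -0.0]
opening: 1.001
grasp_force: 0.0
```

```bash
python3 - <<'E'
from h import *
cap('wrist','w4')
ims=[]
for t,c in(('w2',(323,167)),('w3',(430,167)),('w4',(215,167))):
    f=load(t);g=cv2.cvtColor(f['img'],cv2.COLOR_RGB2GRAY)
    x0,y0=c[0]-55,c[1]-50
    G=cv2.resize(g[y0:y0+100,x0:x0+110],None,fx=4,fy=4,interpolation=cv2.INTER_CUBIC)
    bh=cv2.morphologyEx(G,cv2.MORPH_BLACKHAT,cv2.getStructuringElement(cv2.MORPH_ELLIPSE,(75,75)))
    n,l,st,ce=cv2.connectedComponentsWithStats((bh>45).astype(np.uint8))
    print(t)
    for k in range(1,n):
        if 40<st[k,4]<9000: print(k,np.round((ce[k]+.5)/4-.5+[x0,y0],1),st[k,2:])
    ims.append(cv2.resize(G,(264,240)))
cv2.imwrite('pics/c2.png',np.hstack(ims))
E
```

```text
w2
1 [278. 121.] [ 24  44 305]
4 [340.9 125.3] [ 104   77 2614]
5 [282.  120.8] [ 7 17 55]
7 [327.9 124.6] [ 27  16 185]
10 [358.1 131.6] [ 23  20 344]
11 [296.7 132.3] [11 12 67]
14 [322.7 153.9] [  67   72 2545]
16 [282.4 158. ] [ 23  50 199]
18 [277.7 153.1] [11  5 41]
19 [274.1 155.7] [11 12 57]
24 [278.9 159.2] [10 11 65]
31 [296.7 164.8] [ 21  10 162]
36 [272.1 168. ] [11 13 54]
38 [299. 172.] [ 19  13 168]
39 [269.9 193.2] [  32  122 1098]
40 [351.4 177.8] [ 21  18 203]
41 [302.9 178.5] [ 19  17 186]
42 [347.5 183.1] [ 20  19 227]
43 [308.2 184.1] [ 18  18 179]
44 [342.5 187.6] [ 16  21 217]
45 [314.8 188.2] [ 13  20 167]
47 [336.1 190.3] [ 13  20 178]
48 [321.9 190.7] [ 11  20 173]
49 [273.  191.7] [  8  25 107]
50 [329.1 191.4] [ 11  20 172]
53 [348.1 210.6] [ 17  12 156]
w3
2 [414.7 124. ] [  79   45 1526]
5 [428.7 154. ] [  61   75 2805]
6 [406.8 164.9] [ 21  13 209]
7 [409.4 172. ] [ 21  15 207]
8 [472.1 177. ] [ 21  14 236]
9 [456.4 177.8] [ 19  18 188]
10 [413.5 178.6] [ 18  18 194]
11 [453.7 183.3] [ 17  21 203]
12 [418.8 184.2] [ 16  21 211]
14 [449.4 187.5] [ 17  21 
[... 360 characters left out ...]
52.] [  70   71 2364]
16 [204.9 155.1] [10  9 71]
17 [210.6 156.5] [12 10 94]
19 [207.2 158.3] [10  9 74]
20 [256.6 187.6] [  83  234 5166]
22 [166.1 173.3] [  60   91 4042]
23 [183.7 163.7] [ 22  10 160]
24 [185.7 170.8] [ 21  12 162]
25 [243.9 176.6] [ 19  15 137]
26 [189.6 177.4] [ 19  16 164]
28 [239.2 182. ] [ 16  17 130]
29 [195.  182.9] [ 19  17 176]
33 [232.9 186.3] [ 13  18 152]
34 [202.  187.2] [ 16  19 167]
36 [202.2 204.6] [ 247  117 5770]
37 [209.8 189.5] [ 14  20 174]
38 [225.8 189.2] [ 14  18 155]
39 [217.9 190.3] [ 10  20 171]
40 [246.9 201.1] [ 25  54 447]
41 [242.2 203.3] [15  8 61]
46 [179.9 212.7] [  53   33 1109]
47 [243.  213.7] [ 34  33 358]
51 [237.6 212.7] [12 10 70]
```

View pics/c2.png

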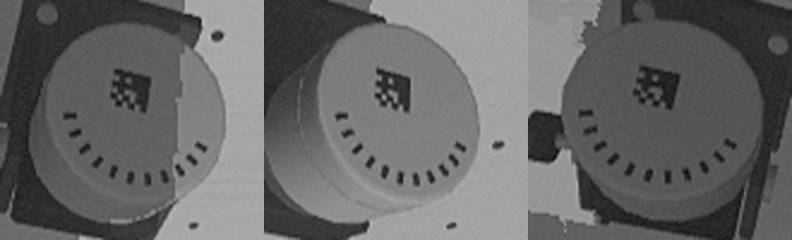

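```bash
python3 - <<'E'
from h import *
D=[[(296.7,164.8),(299,172),(302.9,178.5),(308.2,184.1),(314.8,188.2),(321.9,190.7),(329.1,191.4),(336.1,190.3),(342.5,187.6),(347.5,183.1),(351.4,177.8)],
[(406.8,164.9),(409.4,172),(413.5,178.6),(418.8,184.2),(424.9,188.2),(431.4,190.9),(437.9,191.5),(444,190.4),(449.4,187.5),(453.7,183.3),(456.4,177.8)],
[(183.7,163.7),(185.7,170.8),(189.6,177.4),(195,182.9),(202,187.2),(209.8,189.5),(217.9,190.3),(225.8,189.2),(232.9,186.3),(239.2,182),(243.9,176.6)]]
fs=[load(t) for t in('w2','w3','w4')]
cs=[];corn=[]
for f,(u,v) in zip(fs,[(322.3,154.3),(428.7,154.3),(213.3,153.7)]):
    g=cv2.cvtColor(f['img'],cv2.COLOR_RGB2GRAY);x0,y0=int(u)-16,int(v)-16
    G=cv2.resize(g[y0:y0+32,x0:x0+32],None,fx=8,fy=8,interpolation=cv2.INTER_CUBIC)
    bh=cv2.morphologyEx(G,cv2.MORPH_BLACKHAT,np.ones((199,199),np.uint8))
    m=(bh>40).astype(np.uint8); 
    m[:, :]=m; n,l,st,ce=cv2.connectedComponentsWithStats(cv2.morphologyEx(m,cv2.MORPH_CLOSE,np.ones((17,17))))
    k=l[128,128] or 1+np.argmax(st[1:,4]); pts=np.argwhere((l==k)&(m>0))[:,::-1].astype(np.int32)
    h=cv2.convexHull(pts); 
    q=cv2.approxPolyN(h,4).reshape(-1,2).astype(float) if hasattr(cv2,'approxPolyN') else cv2.boxPoints(cv2.minAreaRect(h))
    q=(q+.5)/8-.5+[x0,y0]; q=q[np.argsort(np.arctan2(*(q-q.mean(0)).T[::-1]))]
    M=cv2.moments(h); c=np.array([M['m10'],M['m01']])/M['m00']/8-.44+[x0,y0]
    cs.append(c);corn.append(q);print(np.round(c,1),np.round(q,1).tolist())
P=[];
for k in range(11):
    x,e=tri(fs,[d[k] for d in D]);P.append(x)
P=np.array(P)
code,e=tri(fs,cs);print('code',code.round(1),np.round(e,2))
A=np.vstack([P,code]);c=A.mean(0);U,S,V=np.linalg.svd(A-c);n=V[2]*np.sign(V[2][0])
print('resid',((A-c)@n).round(2),'n',n.round(4),'elev',np.degrees(np.arcsin(n[2])),'az',np.degrees(np.arctan2(n[1],n[0])))
e1=V[0];e2=np.cross(n,e1);xy=np.c_[(P-c)@e1,(P-c)@e2]
s=np.linalg.lstsq(np.c_[2*xy,np.ones(11)],(xy**2).sum(1),rcond=None)[0];r=np.sqrt(s[2]+s[0]**2+s[1]**2)
fc=c+s[0]*e1+s[1]*e2;print('face',fc.round(1),'r',r,'off',np.linalg.norm(code-fc),'code plane',(code-n*((code-c)@n)).round(1))
for i,t in enumerate(('w2','w4')):
    pass
a=cv2.resize(load('w4')['img'][0:200,250:450],(520,520));cv2.imwrite('pics/c3.png',a[:,:,::-1])
E
```

```text
[321.9 154.3] [[315.3, 144.6], [330.8, 148.8], [328.6, 163.8], [312.7, 160.4]]
[428.2 154.3] [[421.1, 143.7], [435.7, 148.8], [435.6, 164.3], [420.2, 160.9]]
[213.1 153. ] [[206.4, 143.7], [223.3, 147.4], [219.6, 162.3], [202.2, 159.2]]
code [ 544.3 -148.1   95.4] [0.05 0.02 0.03]
resid [ 0.11 -0.   -0.04  0.09 -0.   -0.08 -0.11 -0.09  0.14  0.11 -0.02 -0.1 ] n [ 0.8523 -0.2679  0.4493] elev 26.696722556940863 az -17.451509721450467
face [ 541.  -151.3  100.1] r 22.45358856658312 off 6.540302695690933 code plane [ 544.4 -148.2   95.5]
```

View pics/c3.png

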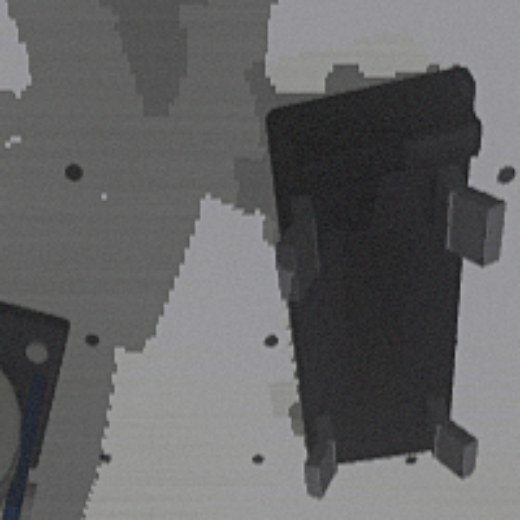

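{"api": "send_rows", "payload": {
  "moves": [
    [[-0.0195, -0.013, 0.0015, 0, -0.1, 0, 1], [-0.0195, -0.013, 0.0015, 0, -0.1, 0, 1], [-0.0195, -0.013, 0.0015, 0, -0.1, 0, 1], [-0.0195, -0.013, 0.0015, 0, -0.1, 0, 1], [-0.0195, -0.013, 0.0015, 0, -0.1, 0, 1], [-0.0195, -0.013, 0.0015, 0, -0.1, 0, 1], [0, 0, 0, 0, 0, 0, 1], [0, 0, 0, 0, 0, 0, 1], [0, 0, 0, 0, 0, 0, 1]]
  ]
}}

```text
clock: 5.35
eef_pos: [440.6, -305.6, 201.5]
tcp_rot: [3.141, 0.0, 0.007]
contact_force: [-0.5, 0.0, 0.0]
opening: 0.999
grasp_force: 0.0
```

```bash
python3 -c "
from h import *
cap('wrist','w5');s=sense();print(s['eef_pos'],s['tcp_rot'])"
```

```text
[ 440.76230156 -305.54112627  201.31126686] [-3.14157935e+00  3.53925024e-04  7.29805569e-03]
```

{"api": "send_rows", "payload": {
  "moves": [
    [[0.003, 0.046, 0.005, 0, 0, 0, 1], [0.003, 0.046, 0.005, 0, 0, 0, 1], [0.003, 0.046, 0.005, 0, 0, 0, 1], [0.003, 0.046, 0, 0, 0, 0, 1], [0.003, 0.046, 0, 0, 0, 0, 1], [0.003, 0.046, 0, 0, 0, 0, 1], [0.003, 0.046, 0, 0, 0, 0, 1], [0.003, 0.046, 0, 0, 0, 0, 1], [0.003, 0.046, 0, 0, 0, 0, 1], [0.003, 0.046, 0, 0, 0, 0, 1]]
  ]
}}

```text
clock: 6.4
eef_pos: [469.6, 157.2, 216.1]
tcp_rot: [3.141, 0.0, 0.008]
contact_force: [0.8, -1.0, -0.5]
opening: 1.001
grasp_force: 0.0
```

{"api": "send_rows", "payload": {
  "moves": [
    [[0, 0.046, 0, 0, 0, 0, 1], [0, 0.046, 0, 0, 0, 0, 1], [0, 0.012, 0, 0, 0, 0, 1], [0, 0, 0, 0, 0, 0, 1], [0, 0, 0, 0, 0, 0, 1], [0, 0, 0, 0, 0, 0, 1]]
  ]
}}

```text
clock: 7.0
eef_pos: [469.4, 256.9, 216.0]
tcp_rot: [3.141, 0.001, 0.005]
contact_force: [0.3, -0.1, -0.5]
opening: 0.998
grasp_force: 0.0
```

```bash
python3 - <<'E'
from h import *
cap('wrist','w6');s=sense();print(s['clock'],s['eef_pos'],s['tcp_rot'])
a=load('w5')['img'][20:240,210:430];b=load('w6')['img'][20:240,210:430]
cv2.imwrite('pics/c4.png',cv2.resize(np.hstack([a,b])[:,:,::-1],(800,400)))
E
```

```text
7.05 [469.50134767 256.7691938  216.16807633] [3.14106331e+00 4.49400360e-04 4.65728773e-03]
```

View pics/c4.png

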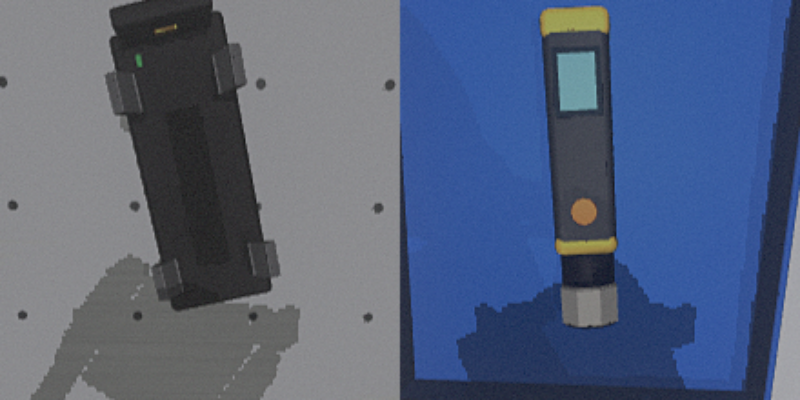

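```bash
python3 - <<'E'
from h import *
c=load('w5');r=load('w6')
px=lambda u,v:(u/1.818+210,v/1.818+20)
print('cradle corners z14');Q=[]
for p in[(172,310),(272,292),(218,13),(112,38)]: q=onz(c,*px(*p),14);Q.append(q);print(q.round(1))
Q=np.array(Q);print(Q.mean(0).round(1),[np.linalg.norm(Q[i]-Q[(i+1)%4]).round(1) for i in range(4)])
# long-edge fit by dark mask
g=cv2.GaussianBlur(cv2.cvtColor(c['img'],cv2.COLOR_RGB2GRAY),(3,3),0)
L=[];Rr=[]
for v in range(90,158,3):
    u0=int(282+(v-70)*.235)+ (15);row=g[v].astype(int)
    a=u0
    while row[a]<62 and a>230:a-=1
    b=u0
    while row[b]<62 and b<420:b+=1
    L.append(onz(c,a+.5,v,14)[:2]);Rr.append(onz(c,b-.5,v,14)[:2])
L=np.array(L);Rr=np.array(Rr);
pl=np.polyfit(L[:,0],L[:,1],1);pr=np.polyfit(Rr[:,0],Rr[:,1],1);print('edges',pl,pr,np.std(L[:,1]-np.polyval(pl,L[:,0])),np.std(Rr[:,1]-np.polyval(pr,Rr[:,0])),'width',(np.polyval(pl,510)-np.polyval(pr,510))*np.cos(np.arctan(pl[0])))
print('reader')
for n,a,b,z in[('tail',(542,10),(608,10),36),('front',(557,250),(615,252),38),('hood',(562,326),(617,325),23),('scr',(557,55),(598,108),41),('btn',(584,211),(584,211),41)]:
    A=onz(r,*px(a[0]-400,a[1]),z);B=onz(r,*px(b[0]-400,b[1]),z);print(n,A.round(1),B.round(1),((A+B)/2).round(1))
cv2.imwrite('pics/dbg.png',g)
E
```

```text
cradle corners z14
[ 431.9 -287.6   14. ]
[ 443.7 -349.3   14. ]
[ 596.4 -313.8   14. ]
[ 584.  -256.3   14. ]
[ 514.  -301.8   14. ] [np.float64(62.8), np.float64(156.8), np.float64(58.9), np.float64(155.2)]
edges [ 2.25156985e-01 -3.85665190e+02] [ 1.93332657e-01 -4.32711553e+02] 0.3794986309956344 1.8225267750606295 width 61.73135911920236
reader
tail [624.1 288.4  36. ] [624.3 253.8  36. ] [624.2 271.1  36. ]
front [499.  282.6  38. ] [497.9 248.7  38. ] [498.4 265.6  38. ]
hood [448.8 281.5  23. ] [449.6 246.4  23. ] [449.2 264.   23. ]
scr [601.6 280.5  41. ] [575.8 258.8  41. ] [588.7 269.7  41. ]
btn [521.4 266.6  41. ] [521.4 266.6  41. ] [521.4 266.6  41. ]
```

{"api": "send_rows", "payload": {
  "moves": [
    [[0.0159, 0.0023, -0.03, 0, 0, 0.007, 1], [0.0159, 0.0023, -0.03, 0, 0, 0.007, 1], [0.0159, 0.0023, -0.03, 0, 0, 0.007, 1], [0.0159, 0.0023, -0.03, 0, 0, 0.007, 1], [0.0159, 0.0023, -0.03, 0, 0, 0.007, 1], [0, 0, -0.025, 0, 0, 0, 1], [0, 0, -0.014, 0, 0, 0, 1], [0, 0, 0, 0, 0, 0, 1], [0, 0, 0, 0, 0, 0, 0], [0, 0, 0, 0, 0, 0, -0.2]]
  ],
  "grip_force": 50
}}

```text
clock: 8.05
eef_pos: [549.8, 269.7, 28.8]
tcp_rot: [-3.141, -0.002, 0.041]
contact_force: [0.4, -0.2, -1.3]
opening: 0.691
grasp_force: 0.0
```

{"api": "send_rows", "payload": {
  "moves": [
    [[0, 0, 0, 0, 0, 0, -1], [0, 0, 0, 0, 0, 0, -1], [0, 0, 0, 0, 0, 0, -1], [0, 0, 0, 0, 0, 0, -1], [0, 0, 0, 0, 0, 0, -1]]
  ],
  "grip_force": 50
}}

```text
clock: 8.55
eef_pos: [549.7, 269.8, 28.7]
tcp_rot: [-3.141, -0.002, 0.041]
contact_force: [-0.8, -2.9, 7.2]
opening: 0.413
grasp_force: 51.5
```

```bash
python3 - <<'E'
from h import *
c=load('w5');px=lambda u,v:(u/1.818+210,v/1.818+20)
yaw=.218;ex=np.array([np.cos(yaw),np.sin(yaw)]);ey=np.array([-ex[1],ex[0]])
for z in(30,45):
  P=np.array([onz(c,*px(*p),z)[:2] for p in[(263,259),(167,280),(124,93),(229,68)]])
  m=P.mean(0);print(z,P.round(1).tolist(),m,'origin',m-5*ex,((P-m)@ex).round(1),((P-m)@ey).round(1))
f=cap('wrist','w7')
s=sense();print(s)
E
```

```text
30 [[466.2, -341.1], [453.7, -285.8], [553.8, -264.1], [566.2, -319.5]] [ 509.97679468 -302.61882623] origin [ 505.0951349  -303.70021319] [-51.  -51.3  51.1  51.3] [-28.1  28.6  28.1 -28.6]
45 [[468.3, -339.3], [456.4, -286.8], [551.4, -266.2], [563.2, -318.8]] [ 509.79517312 -302.75510991] origin [ 504.91351333 -303.83649688] [-48.4 -48.7  48.5  48.7] [-26.7  27.2  26.7 -27.2]
{'clock': 8.6, 'qpos': array([ 4.53843862e-01,  6.06928789e-01,  1.80064154e+00, -1.79910531e-04,
        7.32075079e-01,  1.98377179e+00]), 'qvel': array([-0.00147735,  0.00129973,  0.00116878, -0.00185385,  0.00156671,
       -0.00112717]), 'joint_efforts': array([ 4.60750870e-01, -6.25254321e+01, -2.20089877e+01,  1.60827320e-01,
       -4.37481981e-01,  5.17788751e-03]), 'eef_pos': array([549.69863429, 269.77095201,  28.74223595]), 'tcp_rot': array([-3.14092154e+00, -1.83190299e-03,  4.10014823e-02]), 'contact_force': array([-0.24346221, -2.0902052 ,  6.51155577]), 'wrist_torque': array([-0.20988498,  0.16389773,  0.0322213 ]), 'grasp_force': 51.49635851383209, 'opening': 0.41520063144155717}
```

```bash
python3 - <<'E'
from h import *
a=load('w5')['img'][5:205,260:370];b=load('w4')['img'][15:195,345:445]
a=cv2.resize(a,(330,600),interpolation=cv2.INTER_CUBIC);b=cv2.resize(b,(333,600),interpolation=cv2.INTER_CUBIC)
o=np.hstack([a,b]).astype(float);o=np.clip(255*(o/200)**.6,0,255)
cv2.imwrite('pics/c5.png',o[:,:,::-1])
E
```

```text
[ WARN:0@0.618] global loadsave.cpp:1063 imwrite_ Unsupported depth image for selected encoder is fallbacked to CV_8U.
```

View pics/c5.png

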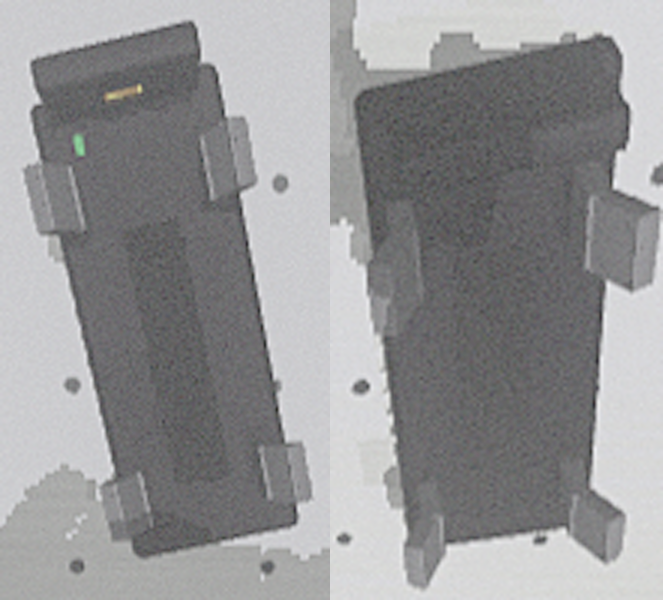

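```bash
python3 - <<'E'
from h import *
c=load('w5');d=load('w4');A=lambda u,v:(260+(u+.5)/3-.5,5+(v+.5)/3-.5);B=lambda u,v:(345+(u-330)/3.33-.35,15+v/3.33-.35)
yaw=.218;ex=np.array([np.cos(yaw),np.sin(yaw)]);ey=np.array([-ex[1],ex[0]]);o0=np.array([510,-303.])
def sh(n,f,g,pts,z):
    for p in pts:
        q=onz(f,*g(*p),z)[:2];print(n,q.round(1),'along',((q-o0)@ex).round(1),'lat',((q-o0)@ey).round(1))
sh('open w5',c,A,[(136,558),(298,524)],14)
sh('open w4',d,B,[(440,543),(570,525)],14)
sh('far w5',c,A,[(33,105),(215,66)],14)
sh('far w4',d,B,[(358,92),(612,40)],0)
sh('cheek32',c,A,[(267,476),(148,500),(211,165),(77,197)],32)
sh('contact',c,A,[(124,93)],14)
sh('walltop back',c,A,[(33,63),(195,22)],48)
E
```

```text
open w5 [ 431.8 -288.1] along -73.1 lat 31.5
open w5 [ 445.2 -348.6] along -73.1 lat -30.5
open w4 [ 437.6 -296.8] along -69.3 lat 21.7
open w4 [ 447.1 -341.7] along -69.8 lat -24.2
far w5 [ 585.1 -255.4] along 83.6 lat 30.3
far w5 [ 596.9 -315.2] along 82.2 lat -30.7
far w4 [ 585.5 -254.5] along 84.2 lat 31.0
far w4 [ 597.7 -315.5] along 83.0 lat -31.1
cheek32 [ 465.6 -334.6] along -50.2 lat -21.3
cheek32 [ 456.9 -293.4] along -49.8 lat 20.8
cheek32 [ 563.8 -313.8] along 50.2 lat -22.2
cheek32 [ 554.2 -271.2] along 50.1 lat 21.5
contact [ 588.8 -285.4] along 80.7 lat 0.1
walltop back [ 587.4 -261.3] along 84.6 lat 24.0
walltop back [ 598.2 -308.2] along 85.0 lat -24.1
```

{"api": "send_rows", "payload": {
  "moves": [
    [[0, 0, 0.01, 0, 0, 0, -1], [0, 0, 0.02, 0, 0, 0, -1], [0, 0, 0.04, 0, 0, 0, -1], [0, 0, 0.045, 0, 0, 0, -1], [0, 0, 0.045, 0, 0, 0, -1], [0, 0, 0.03, 0, 0, 0, -1], [0, 0, 0, 0, 0, 0, -1], [0, 0, 0, 0, 0, 0, -1]]
  ],
  "grip_force": 50
}}

```text
clock: 9.4
eef_pos: [548.8, 269.4, 218.1]
tcp_rot: [-3.141, -0.001, 0.041]
contact_force: [-0.3, -0.6, -2.2]
opening: 0.417
grasp_force: 50.5
```

```bash
python3 - <<'E'
from h import *
a=cap('wrist','w8');b=cap('side','s8');t=cap('top','t8');s=sense();print(s)
A=a['img'][:,:560];
B=cv2.resize(b['img'][60:180,220:380],(480,360),interpolation=cv2.INTER_CUBIC)
print([np.round(proj(b,[549,268,190])),np.round(proj(t,[549,268,190]))])
E
```

```text
{'clock': 9.55, 'qpos': array([ 4.53809877e-01,  3.63926858e-01,  1.69513047e+00, -2.17220045e-06,
        1.08548106e+00,  1.98378258e+00]), 'qvel': array([ 0.00085682,  0.00987513, -0.00395933, -0.00047765, -0.0017802 ,
       -0.00099133]), 'joint_efforts': array([ 1.01663763e-02, -6.21634841e+01, -3.40254700e+01,  3.51939241e-03,
        5.81924280e-03, -1.33349971e-05]), 'eef_pos': array([547.91789445, 268.9221019 , 215.65857697]), 'tcp_rot': array([3.14040863e+00, 2.69730419e-03, 4.08230453e-02]), 'contact_force': array([-0.11306384, -0.0171207 , -2.36067836]), 'wrist_torque': array([-0.00942092, -0.03891654, -0.00650375]), 'grasp_force': 50.46503484249115, 'opening': 0.4124302708904562}
[array([[296., 111.]]), array([[229., 199.]])]
```

```bash
python3 - <<'E'
from h import *
for t,tcp,z in(('w6',None,41),('w7',None,41),('w8',None,None)):
    f=load(t);im=f['img'];hsv=cv2.cvtColor(im,cv2.COLOR_RGB2HSV)
    T=np.array(f['T_tool_cam']);out=[]
    for n,lo,hi in(('screen',(80,40,90),(100,160,255)),('yel',(20,120,100),(35,255,255)),('btn',(8,130,120),(18,255,255))):
        m=cv2.inRange(hsv,lo,hi);nn,l,st,ce=cv2.connectedComponentsWithStats(m)
        for k in range(1,nn):
            if st[k,4]>60 and abs(ce[k][0]-320)<80: out.append((n,ce[k].round(1).tolist(),st[k].tolist()))
    print(t);
    for o in out:
        g=dict(f);g['C']=T;zz=-12.3 if t!='w6' else None
        if zz is not None: q=onz(g,*o[1],zz)
        else: q=onz(f,*o[1],41)
        print(o,q.round(2))
E
```

```text
w6
('screen', [307.1, 64.2], [296, 48, 23, 33, 669]) [589.44 270.32  41.  ]
('yel', [305.3, 28.5], [287, 24, 38, 16, 215]) [620.22 271.77  41.  ]
('yel', [311.7, 155.5], [296, 151, 33, 9, 208]) [501.49 266.18  41.  ]
('btn', [310.7, 137.0], [304, 130, 14, 13, 99]) [520.49 267.15  41.  ]
w7
('screen', [320.5, 187.1], [295, 154, 52, 68, 3345]) [ 40.62   0.09 -12.3 ]
('yel', [318.8, 110.8], [275, 95, 92, 35, 2153]) [ 70.    -0.53 -12.3 ]
('btn', [320.6, 322.0], [307, 316, 28, 12, 238]) [-23.24   0.1  -12.3 ]
w8
('screen', [320.4, 186.5], [295, 154, 51, 67, 3286]) [ 40.87   0.05 -12.3 ]
('yel', [320.1, 110.7], [275, 95, 92, 35, 2816]) [ 7.004e+01 -4.000e-02 -1.230e+01]
('btn', [320.7, 321.9], [307, 317, 28, 10, 172]) [-23.19   0.14 -12.3 ]
```

```bash
cat >> h.py <<'E'
n=np.array([.8523,-.2679,.4493]);n/=np.linalg.norm(n)
CODE=np.array([544.4,-148.2,95.5])
az=np.arctan2(n[1],n[0]);ty=np.array([np.sin(az),-np.cos(az),0]);tz=np.cross(n,ty)
RT=np.c_[n,ty,tz]
def rep(standoff):
    s=sense();R=Ro.from_euler('xyz',s['tcp_rot']).as_matrix();p=s['eef_pos']
    tgt=CODE+standoff*n+100*n-5.7*tz
    rim=p+R@[-100,0,5.7]; d=rim-CODE
    print('t',s['clock'],'p',p.round(1),'tgt',tgt.round(1),'dpos',(tgt-p).round(1),'rotvec',Ro.from_matrix(RT@R.T).as_rotvec().round(4))
    print('rim along n',(d@n).round(2),'lat',(d@ty).round(2),(d@tz).round(2),'ang',np.degrees(np.arccos(R[:,0]@n)).round(2),'F.n',(s['contact_force']@n).round(2),s['contact_force'].round(1),'grip',s['grasp_force'].round(1),'q',s['qpos'].round(2))
E
python3 -c "
from h import *
rep(40)"
```

```text
t 9.55 p [547.9 268.9 215.7] tgt [ 661.3 -184.9  163.5] dpos [ 113.4 -453.9  -52.2] rotvec [-0.0608 -0.467  -0.3387]Traceback (most recent call last):
  File "<string>", line 3, in <module>
    rep(40)
    ~~~^^^^
  File "h.py", line 34, in rep
    print('rim along n',(d@n).round(2),'lat',(d@ty).round(2),(d@tz).round(2),'ang',np.degrees(np.arccos(R[:,0]@n)).round(2),'F.n',(s['contact_force']@n).round(2),s['contact_force'].round(1),'grip',s['grasp_force'].round(1),'q',s['qpos'].round(2))
                                                                                                                                                                                                     ^^^^^^^^^^^^^^^^^^^^^^
AttributeError: 'float' object has no attribute 'round'
```

{"api": "send_rows", "payload": {
  "moves": [
    [[0.0113, -0.0454, 0.005, -0.0061, -0.0467, -0.0339, -1], [0.0113, -0.0454, 0.005, -0.0061, -0.0467, -0.0339, -1], [0.0113, -0.0454, 0.005, -0.0061, -0.0467, -0.0339, -1], [0.0113, -0.0454, 0.005, -0.0061, -0.0467, -0.0339, -1], [0.0113, -0.0454, 0.005, -0.0061, -0.0467, -0.0339, -1], [0.0113, -0.0454, 0, -0.0061, -0.0467, -0.0339, -1], [0.0113, -0.0454, 0, -0.0061, -0.0467, -0.0339, -1], [0.0113, -0.0454, 0, -0.0061, -0.0467, -0.0339, -1], [0.0113, -0.0454, 0, -0.0061, -0.0467, -0.0339, -1], [0.0113, -0.0454, 0, -0.0061, -0.0467, -0.0339, -1]]
  ]
}}

```text
clock: 10.55
eef_pos: [661.2, -186.4, 240.4]
tcp_rot: [-3.141, -0.467, -0.306]
contact_force: [-0.3, 0.9, -2.1]
opening: 0.418
grasp_force: 50.8
```

{"api": "send_rows", "payload": {
  "moves": [
    [[0, 0, 0, 0, 0, 0, -1], [0, 0, -0.02, 0, 0, 0, -1], [0, 0, -0.03, 0, 0, 0, -1], [0, 0, -0.025, 0, 0, 0, -1], [0, 0, 0, 0, 0, 0, -1], [0, 0, 0, 0, 0, 0, -1], [0, 0, 0, 0, 0, 0, -1]]
  ]
}}

```text
clock: 11.25
eef_pos: [662.8, -184.5, 168.5]
tcp_rot: [-3.14, -0.47, -0.304]
contact_force: [0.6, -0.3, -2.5]
opening: 0.413
grasp_force: 51.0
```

```bash
sed -i "s/s\['grasp_force'\].round(1)/round(s['grasp_force'],1)/" h.py; python3 -c "
from h import *
rep(40)"
```

```text
t 11.25 p [ 662.8 -184.5  168.5] tgt [ 661.3 -184.9  163.5] dpos [-1.5 -0.5 -5. ] rotvec [ 0.0003  0.0042 -0.0006]
rim along n 43.42 lat -0.89 -3.46 ang 0.23 F.n -0.56 [ 0.6 -0.3 -2.5] grip 51.0 q [-0.27  0.37  1.91 -0.04  0.39  1.64]
```

{"api": "send_rows", "payload": {
  "moves": [
    [[-0.0015, -0.0005, -0.005, 0, 0.004, 0, -1], [-0.0107, 0.0034, -0.0056, 0, 0, 0, -1], [-0.0107, 0.0034, -0.0056, 0, 0, 0, -1], [0, 0, 0, 0, 0, 0, -1], [0, 0, 0, 0, 0, 0, -1], [0, 0, 0, 0, 0, 0, -1], [0, 0, 0, 0, 0, 0, -1]]
  ]
}}

```text
clock: 11.95
eef_pos: [639.6, -178.4, 151.5]
tcp_rot: [3.141, -0.466, -0.304]
contact_force: [-0.6, 0.4, -2.0]
opening: 0.415
grasp_force: 51.0
```

```bash
python3 - <<'E'
from h import *
rep(15)
f=cap('wrist','w9');cap('side','s9');hsv=cv2.cvtColor(f['img'],cv2.COLOR_RGB2HSV)
for lo,hi in(((80,40,90),(100,160,255)),((8,130,120),(18,255,255))):
    m=cv2.inRange(hsv,lo,hi);nn,l,st,ce=cv2.connectedComponentsWithStats(m);k=[i for i in range(1,nn) if st[i,4]>60 and abs(ce[i][0]-320)<80]
    print([(ce[i].round(1),st[i]) for i in k])
E
```

```text
t 11.95 p [ 639.6 -178.4  151.5] tgt [ 640.  -178.2  152.3] dpos [0.4 0.2 0.8] rotvec [ 0.0002 -0.0003 -0.0002]
rim along n 14.4 lat 0.32 0.53 ang 0.02 F.n -1.5 [-0.6  0.4 -2. ] grip 51.0 q [-0.27  0.36  1.97 -0.05  0.35  1.65]
[(array([320.4, 187.6]), array([ 296,  154,   50,   68, 3271], dtype=int32))]
[]
```

{"api": "send_rows", "payload": {
  "moves": [
    [[-0.0034, 0.0011, -0.0018, 0, 0, 0, -1], [-0.0034, 0.0011, -0.0018, 0, 0, 0, -1], [-0.0026, 0.0008, -0.0014, 0, 0, 0, -1], [-0.0013, 0.0004, -0.0007, 0, 0, 0, -1], [-0.0013, 0.0004, -0.0007, 0, 0, 0, -1], [0, 0, 0, 0, 0, 0, -1], [0, 0, 0, 0, 0, 0, -1], [0, 0, 0, 0, 0, 0, -1]]
  ]
}}

```text
clock: 12.85
eef_pos: [627.2, -174.5, 144.8]
tcp_rot: [3.141, -0.465, -0.304]
contact_force: [-0.5, -0.1, -2.0]
opening: 0.414
grasp_force: 51.0
```

```bash
python3 -c "
from h import *
rep(0)"
```

```text
t 12.85 p [ 627.2 -174.5  144.8] tgt [ 627.2 -174.2  145.5] dpos [-0.1  0.3  0.7] rotvec [ 0.     -0.0009 -0.0002]
rim along n -0.2 lat 0.31 0.64 ang 0.05 F.n -1.25 [-0.5 -0.1 -2. ] grip 51.0 q [-0.26  0.35  2.   -0.06  0.32  1.66]
```

{"api": "send_rows", "payload": {
  "moves": [
    [[-0.0009, 0.0004, -0.0003, 0, 0, 0, -1], [-0.0009, 0.0004, -0.0003, 0, 0, 0, -1], [0, 0, 0, 0, 0, 0, -1], [0, 0, 0, 0, 0, 0, -1]]
  ]
}}

```text
clock: 13.25
eef_pos: [625.7, -173.8, 144.4]
tcp_rot: [3.141, -0.466, -0.304]
contact_force: [1.8, -2.0, -1.4]
opening: 0.412
grasp_force: 51.0
```

{"api": "send_rows", "payload": {
  "moves": [
    [[-0.0009, 0.0003, -0.0004, 0, 0, 0, -1], [-0.0009, 0.0003, -0.0005, 0, 0, 0, -1], [0, 0, 0, 0, 0, 0, -1], [0, 0, 0, 0, 0, 0, -1]]
  ]
}}

```text
clock: 13.65
eef_pos: [623.4, -173.1, 143.1]
tcp_rot: [3.141, -0.465, -0.304]
contact_force: [1.8, -1.0, -3.0]
opening: 0.41
grasp_force: 51.0
```

```bash
python3 -c "
from h import *
rep(-4)"
```

```text
t 13.65 p [ 623.4 -173.1  143.1] tgt [ 623.8 -173.1  143.7] dpos [ 0.4 -0.1  0.6] rotvec [-0.0001 -0.0013 -0.0002]
rim along n -4.62 lat 0.07 0.25 ang 0.08 F.n 0.45 [ 1.8 -1.  -3. ] grip 51.0 q [-0.26  0.35  2.01 -0.06  0.31  1.66]
```

{"api": "send_rows", "payload": {
  "moves": [
    [[-0.0009, 0.0003, -0.0004, 0, 0, 0, -1], [-0.0009, 0.0003, -0.0004, 0, 0, 0, -1], [0, 0, 0, 0, 0, 0, -1], [0, 0, 0, 0, 0, 0, -1]]
  ]
}}

```text
clock: 14.05
eef_pos: [621.6, -172.4, 142.3]
tcp_rot: [3.141, -0.465, -0.304]
contact_force: [2.1, -1.3, -2.5]
opening: 0.411
grasp_force: 51.0
```

```bash
python3 -c "
from h import *
rep(-6)"
```

```text
t 14.05 p [ 621.6 -172.4  142.3] tgt [ 622.1 -172.6  142.8] dpos [ 0.5 -0.2  0.5] rotvec [-0.0002 -0.0014 -0.0002]
rim along n -6.73 lat -0.02 0.09 ang 0.08 F.n 1.01 [ 2.1 -1.3 -2.5] grip 51.0 q [-0.26  0.35  2.02 -0.06  0.31  1.66]
```

{"api": "send_rows", "payload": {
  "moves": [
    [[-0.0009, 0.0003, -0.0004, 0, 0, 0, -1], [-0.0009, 0.0003, -0.0005, 0, 0, 0, -1], [0, 0, 0, 0, 0, 0, -1], [0, 0, 0, 0, 0, 0, -1]]
  ]
}}

```text
clock: 14.45
eef_pos: [619.8, -171.8, 141.4]
tcp_rot: [3.141, -0.465, -0.304]
contact_force: [2.0, -0.7, -1.4]
opening: 0.415
grasp_force: 51.0
```

```bash
python3 -c "
from h import *
rep(-8)"
```

```text
t 14.45 p [ 619.8 -171.8  141.4] tgt [ 620.4 -172.1  141.9] dpos [ 0.6 -0.3  0.5] rotvec [-0.0001 -0.0013 -0.0002]
rim along n -8.79 lat -0.04 0.05 ang 0.08 F.n 1.25 [ 2.  -0.7 -1.4] grip 51.0 q [-0.26  0.35  2.02 -0.06  0.31  1.67]
```

{"api": "send_rows", "payload": {
  "moves": [
    [[-0.0009, 0.0002, -0.0004, 0, 0, 0, -1], [-0.0009, 0.0003, -0.0004, 0, 0, 0, -1], [0, 0, 0, 0, 0, 0, -1], [0, 0, 0, 0, 0, 0, -1]]
  ]
}}

```text
clock: 14.85
eef_pos: [618.0, -171.3, 140.6]
tcp_rot: [3.141, -0.465, -0.304]
contact_force: [2.4, -1.5, -2.5]
opening: 0.415
grasp_force: 50.9
```

```bash
python3 -c "
from h import *
rep(-10)"
```

```text
t 14.85 p [ 618.  -171.3  140.6] tgt [ 618.7 -171.5  141. ] dpos [ 0.7 -0.2  0.4] rotvec [-0.0002 -0.0013 -0.0002]
rim along n -10.82 lat 0.02 -0.08 ang 0.08 F.n 1.29 [ 2.4 -1.5 -2.5] grip 50.9 q [-0.26  0.35  2.02 -0.06  0.3   1.67]
```

{"api": "send_rows", "payload": {
  "moves": [
    [[-0.0009, 0.0003, -0.0004, 0, 0, 0, -1], [-0.0008, 0.0003, -0.0004, 0, 0, 0, -1], [0, 0, 0, 0, 0, 0, -1], [0, 0, 0, 0, 0, 0, -1]]
  ]
}}

```text
clock: 15.25
eef_pos: [616.4, -170.8, 139.9]
tcp_rot: [3.141, -0.465, -0.304]
contact_force: [2.1, -1.4, -3.1]
opening: 0.414
grasp_force: 51.0
```

```bash
python3 -c "
from h import *
rep(-12)"
```

```text
t 15.25 p [ 616.4 -170.8  139.9] tgt [ 617.  -171.   140.1] dpos [ 0.5 -0.2  0.2] rotvec [-0.     -0.001  -0.0002]
rim along n -12.59 lat 0.0 -0.16 ang 0.06 F.n 0.72 [ 2.1 -1.4 -3.1] grip 51.0 q [-0.26  0.35  2.03 -0.06  0.3   1.67]
```

{"api": "send_rows", "payload": {
  "moves": [
    [[-0.0009, 0.0003, -0.0004, 0, 0, 0, -1], [-0.0008, 0.0002, -0.0004, 0, 0, 0, -1], [0, 0, 0, 0, 0, 0, -1], [0, 0, 0, 0, 0, 0, -1]]
  ]
}}

```text
clock: 15.65
eef_pos: [615.0, -170.4, 139.3]
tcp_rot: [3.141, -0.466, -0.304]
contact_force: [3.3, -1.5, -1.8]
opening: 0.413
grasp_force: 51.0
```

```bash
python3 -c "
from h import *
rep(-14)"
```

```text
t 15.65 p [ 615.  -170.4  139.3] tgt [ 615.3 -170.5  139.2] dpos [ 0.2 -0.1 -0.1] rotvec [ 0.0001 -0.0004 -0.0002]
rim along n -14.2 lat -0.0 -0.25 ang 0.03 F.n 2.46 [ 3.3 -1.5 -1.8] grip 51.0 q [-0.26  0.35  2.03 -0.06  0.3   1.67]
```

{"api": "send_rows", "payload": {
  "moves": [
    [[-0.0006, 0.0002, -0.0003, 0, 0, 0, -1], [-0.0006, 0.0002, -0.0003, 0, 0, 0, -1], [0, 0, 0, 0, 0, 0, -1], [0, 0, 0, 0, 0, 0, -1], [0, 0, 0, 0, 0, 0, -1]]
  ]
}}

```text
clock: 16.15
eef_pos: [614.0, -170.0, 138.8]
tcp_rot: [3.141, -0.466, -0.304]
contact_force: [6.1, -1.6, -1.9]
opening: 0.412
grasp_force: 51.0
```

```bash
python3 -c "
from h import *
rep(-15)"
```

```text
t 16.15 p [ 614.  -170.   138.8] tgt [ 614.4 -170.2  138.8] dpos [ 0.4 -0.2 -0.1] rotvec [ 0.0003 -0.     -0.0002]
rim along n -15.39 lat -0.01 -0.26 ang 0.02 F.n 4.82 [ 6.1 -1.6 -1.9] grip 51.0 q [-0.26  0.35  2.04 -0.06  0.29  1.67]
```

{"api": "send_rows", "payload": {
  "moves": [
    [[0, 0, 0, 0, 0, 0, -1]]
  ]
}}

```text
clock: 16.25
eef_pos: [614.0, -170.0, 138.9]
tcp_rot: [3.141, -0.466, -0.304]
contact_force: [5.3, -1.7, -2.2]
opening: 0.414
grasp_force: 51.0
```

{"api": "send_rows", "payload": {
  "moves": [
    [[0, 0, 0, 0, 0, 0, -1]]
  ]
}}

```text
clock: 16.35
eef_pos: [614.0, -170.0, 138.8]
tcp_rot: [3.141, -0.466, -0.304]
contact_force: [5.8, -2.1, -1.9]
opening: 0.416
grasp_force: 51.0
```

{"api": "send_rows", "payload": {
  "moves": [
    [[0, 0, 0, 0, 0, 0, -1]]
  ]
}}

```text
clock: 16.45
eef_pos: [614.0, -170.0, 138.9]
tcp_rot: [3.141, -0.466, -0.304]
contact_force: [4.7, -2.3, -1.6]
opening: 0.413
grasp_force: 51.0
```

Contact is about 5.4 N, so the hood is roughly 3.4 mm in. I'll hold here for 1.6 s, then retreat along the normal.

{"api": "send_rows", "payload": {
  "moves": [
    [[0, 0, 0, 0, 0, 0, -1], [0, 0, 0, 0, 0, 0, -1], [0, 0, 0, 0, 0, 0, -1], [0, 0, 0, 0, 0, 0, -1], [0, 0, 0, 0, 0, 0, -1], [0, 0, 0, 0, 0, 0, -1], [0, 0, 0, 0, 0, 0, -1], [0, 0, 0, 0, 0, 0, -1], [0, 0, 0, 0, 0, 0, -1], [0, 0, 0, 0, 0, 0, -1]]
  ]
}}

```text
clock: 17.45
eef_pos: [614.0, -170.0, 138.9]
tcp_rot: [3.141, -0.466, -0.304]
contact_force: [5.4, -2.3, -2.0]
opening: 0.415
grasp_force: 51.0
```

{"api": "send_rows", "payload": {
  "moves": [
    [[0, 0, 0, 0, 0, 0, -1], [0, 0, 0, 0, 0, 0, -1], [0, 0, 0, 0, 0, 0, -1], [0, 0, 0, 0, 0, 0, -1], [0, 0, 0, 0, 0, 0, -1], [0, 0, 0, 0, 0, 0, -1]]
  ]
}}

```text
clock: 18.05
eef_pos: [614.0, -170.0, 138.9]
tcp_rot: [3.141, -0.466, -0.304]
contact_force: [5.2, -2.1, -1.5]
opening: 0.414
grasp_force: 51.0
```

```bash
python3 - <<'E'
from h import *
rep(-15)
f=cap('wrist','w10');hsv=cv2.cvtColor(f['img'],cv2.COLOR_RGB2HSV)
m=cv2.inRange(hsv,(80,40,90),(100,160,255));nn,l,st,ce=cv2.connectedComponentsWithStats(m)
print([(ce[i].round(1),st[i]) for i in range(1,nn) if st[i,4]>60 and abs(ce[i][0]-320)<80])
s=cap('side','s10');a=s['img']
x,y=map(int,proj(s,CODE+[[20,0,10]])[0]);print(x,y)
cv2.imwrite('pics/c6.png',cv2.resize(a[max(0,y-75):y+75,x-100:x+100],(800,600),interpolation=cv2.INTER_CUBIC)[:,:,::-1])
E
```

```text
t 18.05 p [ 614.  -170.   138.9] tgt [ 614.4 -170.2  138.8] dpos [ 0.4 -0.2 -0.1] rotvec [ 0.0003  0.     -0.0002]
rim along n -15.36 lat -0.01 -0.26 ang 0.02 F.n 4.32 [ 5.2 -2.1 -1.5] grip 51.0 q [-0.26  0.35  2.04 -0.06  0.29  1.67]
[(array([320.4, 187.4]), array([ 296,  154,   50,   68, 3284], dtype=int32))]
348 234
```

View pics/c6.png

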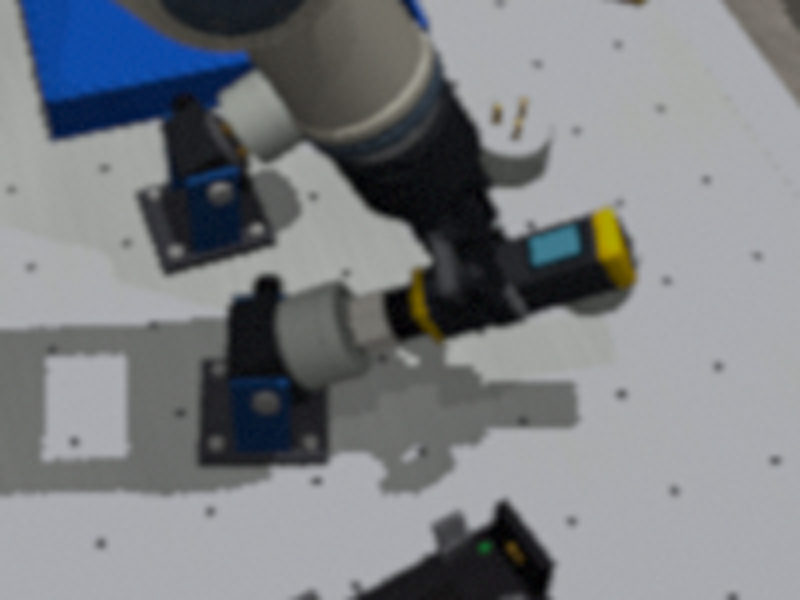

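The hood (370,315) sits square on the face (345,320). I'll retreat now.

{"api": "send_rows", "payload": {
  "moves": [
    [[0.0034, -0.0011, 0.0018, 0, 0, 0, -1], [0.0085, -0.0027, 0.0045, 0, 0, 0, -1], [0.0256, -0.008, 0.0135, 0, 0, 0, -1], [0.0085, -0.0027, 0.0245, 0, 0, 0, -1], [0, 0, 0.04, 0, 0, 0, -1], [0, 0, 0, 0, 0, 0, -1], [0, 0, 0, 0, 0, 0, -1]]
  ]
}}

```text
clock: 18.85
eef_pos: [659.4, -184.3, 223.3]
tcp_rot: [3.141, -0.465, -0.304]
contact_force: [-0.3, 0.7, -1.8]
opening: 0.412
grasp_force: 51.3
```

```bash
cat >> h.py <<'E'
SEAT=np.array([505,-304,14.]);YC=.218
def repc():
    s=sense();R=Ro.from_euler('xyz',s['tcp_rot']).as_matrix();p=s['eef_pos']
    Rt=Ro.from_euler('xyz',[np.pi,0,YC]).as_matrix();tgt=SEAT+[-.4,0,23.7]
    print('t',s['clock'],'p',p.round(1),'dpos',(tgt-p).round(1),'rotvec',Ro.from_matrix(Rt@R.T).as_rotvec().round(4),'F',s['contact_force'].round(1),'q',s['qpos'].round(2))
E
python3 -c "
from h import *
repc()"
```

```text
t 18.85 p [ 659.4 -184.3  223.3] dpos [-154.8 -119.7 -185.6] rotvec [0.0205 0.4696 0.5128] F [-0.3  0.7 -1.8] q [-0.27  0.29  1.87 -0.03  0.51  1.63]
```

{"api": "send_rows", "payload": {
  "moves": [
    [[-0.0194, -0.015, 0, 0.0026, 0.0587, 0.0641, -1], [-0.0194, -0.015, 0, 0.0026, 0.0587, 0.0641, -1], [-0.0194, -0.015, 0, 0.0026, 0.0587, 0.0641, -1], [-0.0194, -0.015, 0, 0.0026, 0.0587, 0.0641, -1], [-0.0194, -0.015, 0, 0.0026, 0.0587, 0.0641, -1], [-0.0194, -0.015, 0, 0.0026, 0.0587, 0.0641, -1], [-0.0194, -0.015, 0, 0.0026, 0.0587, 0.0641, -1], [-0.0194, -0.015, 0, 0.0026, 0.0587, 0.0641, -1], [0, 0, 0, 0, 0, 0, -1]]
  ]
}}

```text
clock: 19.75
eef_pos: [502.2, -305.3, 220.8]
tcp_rot: [-3.139, 0.005, 0.218]
contact_force: [0.2, 0.0, -1.6]
opening: 0.41
grasp_force: 51.1
```

{"api": "send_rows", "payload": {
  "moves": [
    [[0, 0, -0.04, 0, 0, 0, -1], [0, 0, -0.04, 0, 0, 0, -1], [0, 0, -0.035, 0, 0, 0, -1], [0, 0, 0, 0, 0, 0, -1], [0, 0, 0, 0, 0, 0, -1], [0, 0, 0, 0, 0, 0, -1], [0, 0, 0, 0, 0, 0, -1]]
  ]
}}

```text
clock: 20.45
eef_pos: [505.5, -304.9, 109.7]
tcp_rot: [3.14, -0.002, 0.218]
contact_force: [-1.6, 0.0, -2.3]
opening: 0.413
grasp_force: 51.0
```

```bash
python3 -c "
from h import *
repc();f=cap('wrist','w11')
# contact strip (yellow, small) and green LED in tool coords
hsv=cv2.cvtColor(f['img'],cv2.COLOR_RGB2HSV)
for lo,hi in(((15,70,70),(35,255,255)),((45,80,70),(75,255,255))):
    nn,l,st,ce=cv2.connectedComponentsWithStats(cv2.inRange(hsv,lo,hi))
    print([(ce[i].round(1).tolist(),st[i].tolist()) for i in range(1,nn) if st[i,4]>5 and abs(ce[i][0]-320)<120 and ce[i][1]<230])
"
```

```text
t 20.45 p [ 505.5 -304.9  109.7] dpos [ -0.9   0.9 -72. ] rotvec [0.0014 0.0028 0.0002] F [-1.6  0.  -2.3] q [-0.55  0.46  1.82  0.    0.86  0.81]
[([320.2, 110.6], [274, 94, 93, 37, 3013])]
[]
```

{"api": "send_rows", "payload": {
  "moves": [
    [[-0.0009, 0.0009, -0.015, 0.001, 0.003, 0, -1], [0, 0, -0.015, 0, 0, 0, -1], [0, 0, -0.005, 0, 0, 0, -1], [0, 0, 0, 0, 0, 0, -1], [0, 0, 0, 0, 0, 0, -1], [0, 0, 0, 0, 0, 0, -1]]
  ]
}}

```text
clock: 21.1
eef_pos: [503.6, -303.6, 73.0]
tcp_rot: [-3.14, 0.002, 0.218]
contact_force: [-0.6, 0.3, -2.2]
opening: 0.414
grasp_force: 51.2
```

```bash
python3 -c "
from h import *
repc()"
```

```text
t 21.1 p [ 503.6 -303.6   73. ] dpos [  1.   -0.4 -35.3] rotvec [-0.001  -0.0027  0.    ] F [-0.6  0.3 -2.2] q [-0.54  0.51  1.84 -0.    0.79  0.81]
```

{"api": "send_rows", "payload": {
  "moves": [
    [[0.0005, -0.0002, -0.005, 0, 0, 0, -1], [0, 0, -0.005, 0, 0, 0, -1], [0, 0, -0.005, 0, 0, 0, -1], [0, 0, -0.005, 0, 0, 0, -1], [0, 0, 0, 0, 0, 0, -1], [0, 0, 0, 0, 0, 0, -1], [0, 0, 0, 0, 0, 0, -1]]
  ]
}}

```text
clock: 21.8
eef_pos: [504.0, -303.8, 52.9]
tcp_rot: [-3.14, 0.003, 0.218]
contact_force: [0.2, -1.0, -2.3]
opening: 0.411
grasp_force: 51.2
```

```bash
python3 -c "
from h import *
repc()"
```

```text
t 21.8 p [ 504.  -303.8   52.9] dpos [  0.6  -0.2 -15.2] rotvec [-0.0011 -0.0028  0.0001] F [ 0.2 -1.  -2.3] q [-0.54  0.55  1.84 -0.    0.75  0.81]
```

No side contact: the underside is at about 29 mm, between the straight cheeks. I'll go down slowly to the floor.

{"api": "send_rows", "payload": {
  "moves": [
    [[0, 0, -0.004, 0, 0, 0, -1], [0, 0, -0.004, 0, 0, 0, -1], [0, 0, -0.003, 0, 0, 0, -1], [0, 0, -0.002, 0, 0, 0, -1], [0, 0, 0, 0, 0, 0, -1], [0, 0, 0, 0, 0, 0, -1]]
  ]
}}

```text
clock: 22.4
eef_pos: [503.9, -303.7, 39.7]
tcp_rot: [-3.14, 0.003, 0.218]
contact_force: [-0.6, -0.8, -1.3]
opening: 0.416
grasp_force: 51.2
```

{"api": "send_rows", "payload": {
  "moves": [
    [[0, 0, -0.001, 0, 0, 0, -1], [0, 0, 0, 0, 0, 0, -1], [0, 0, 0, 0, 0, 0, -1]]
  ]
}}

```text
clock: 22.7
eef_pos: [503.9, -303.7, 38.8]
tcp_rot: [-3.14, 0.003, 0.218]
contact_force: [0.7, -0.0, -1.4]
opening: 0.409
grasp_force: 51.2
```

{"api": "send_rows", "payload": {
  "moves": [
    [[0, 0, -0.001, 0, 0, 0, -1], [0, 0, 0, 0, 0, 0, -1], [0, 0, 0, 0, 0, 0, -1]]
  ]
}}

```text
clock: 23.0
eef_pos: [504.0, -303.8, 37.9]
tcp_rot: [-3.14, 0.002, 0.218]
contact_force: [-0.9, 0.1, -0.2]
opening: 0.41
grasp_force: 51.6
```

{"api": "send_rows", "payload": {
  "moves": [
    [[0, 0, -0.0006, 0, 0, 0, -1], [0, 0, 0, 0, 0, 0, -1], [0, 0, 0, 0, 0, 0, -1]]
  ]
}}

```text
clock: 23.3
eef_pos: [503.9, -303.8, 37.7]
tcp_rot: [-3.14, 0.003, 0.218]
contact_force: [-2.8, 0.8, 5.5]
opening: 0.414
grasp_force: 52.1
```

{"api": "send_rows", "payload": {
  "moves": [
    [[0, 0, 0, 0, 0, 0, -0.1], [0, 0, 0, 0, 0, 0, 0.05], [0, 0, 0, 0, 0, 0, 0.2], [0, 0, 0, 0, 0, 0, 0.35], [0, 0, 0, 0, 0, 0, 0.5], [0, 0, 0, 0, 0, 0, 0.5], [0, 0, 0, 0, 0, 0, 0.5]]
  ]
}}

```text
clock: 24.0
eef_pos: [503.9, -303.7, 37.1]
tcp_rot: [-3.14, 0.003, 0.218]
contact_force: [-0.4, 0.4, 0.2]
opening: 0.754
grasp_force: 0.0
```

```bash
python3 - <<'E'
from h import *
s=sense();print(s['opening'],s['grasp_force'],s['contact_force']);f=cap('wrist','w12');t=cap('top','t12')
hsv=cv2.cvtColor(f['img'],cv2.COLOR_RGB2HSV);m=cv2.inRange(hsv,(80,40,90),(100,160,255));nn,l,st,ce=cv2.connectedComponentsWithStats(m)
print([(ce[i].round(1).tolist(),st[i].tolist()) for i in range(1,nn) if st[i,4]>200 and abs(ce[i][0]-320)<80])
repc()
E
```

```text
0.7537640200994145 0.0 [-0.38103409  0.43954137  0.18413965]
[([320.9, 185.0], [295, 154, 52, 68, 3139])]
t 24.1 p [ 503.9 -303.7   37.2] dpos [ 0.7 -0.3  0.5] rotvec [-0.0012 -0.003   0.    ] F [-0.1  0.3 -0.2] q [-0.54  0.57  1.85 -0.    0.73  0.81]
```

{"api": "send_rows", "payload": {
  "moves": [
    [[0, 0, 0.01, 0, 0, 0, 0.5], [0, 0, 0.02, 0, 0, 0, 0.5], [0, 0, 0.04, 0, 0, 0, 0.5], [0, 0, 0.045, 0, 0, 0, 0.5], [0, 0, 0.045, 0, 0, 0, 0.5], [-0.02, 0, 0.01, 0, 0, 0, 0.5], [-0.03, 0, 0, 0, 0, 0, 0.5], [0, 0, 0, 0, 0, 0, 0.5], [0, 0, 0, 0, 0, 0, 0.5], [0, 0, 0, 0, 0, 0, 0.5]]
  ]
}}

```text
clock: 25.1
eef_pos: [454.5, -303.8, 207.5]
tcp_rot: [-3.14, 0.002, 0.218]
contact_force: [-0.2, -0.0, 0.6]
opening: 0.747
grasp_force: 0.0
```

```bash
python3 - <<'E'
from h import *
s=sense();print(s['clock'],s['eef_pos'],s['contact_force']);f=cap('wrist','w13');hsv=cv2.cvtColor(f['img'],cv2.COLOR_RGB2HSV)
for n,lo,hi in(('screen',(80,40,90),(100,160,255)),('yel',(20,120,100),(35,255,255)),('btn',(8,130,120),(18,255,255))):
    nn,l,st,ce=cv2.connectedComponentsWithStats(cv2.inRange(hsv,lo,hi))
    for k in range(1,nn):
        if st[k,4]>60: print(n,ce[k].round(1),st[k],onz(f,*ce[k],50).round(1))
ex=np.array([np.cos(YC),np.sin(YC),0])
print('expect screen',SEAT+40.3*ex,'btn',SEAT-28.8*ex)
E
```

```text
25.1 [ 454.51980642 -303.84154879  207.51877257] [-0.16579748 -0.04427413  0.58184621]
screen [332.   97.5] [322  82  21  32 672] [ 542.7 -295.1   50. ]
yel [332.2  62.7] [313  56  39  16 458] [ 571.9 -288.5   50. ]
yel [332.6 187.5] [315 184  34   7 140] [ 458.6 -315.2   50. ]
btn [331.4 169.7] [325 163  14  14 135] [ 476.1 -309.9   50. ]
expect screen [ 544.34617785 -295.28402106   14.        ] btn [ 476.88163965 -310.22878892   14.        ]
```

The reader lies within about 2 mm of the seat and is aligned with the cradle. The robot is clear, so I'm handing in.

```bash
python3 -c "
from h import *
print(sign_off())"
```

```text
the job is handed in; nothing more can be done
None
```

The job is handed in with no verdict shown: I pressed the reader square on the code (about 5.4 N, hood roughly 3.4 mm in, held about 2 s), then released it in the cradle, within about 2 mm of the seat by camera.

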